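# Refit the cam pack of a dosing-pump drive

### The job

Turn the lock collar of the cam drive to its green open mark, take the grey retaining disc off the shaft and lay it on the green mat. Then put every cam on the flatted shaft, white dot up, the flat of each bore matched to the flat of the shaft, fully home in one flat stack (any order), and the disc back on top of them in the same way. Last, turn the collar clockwise to its red locked mark; leave the other things on the bench where they are.

Things in the scene. Friction and masses are not known exactly. Their poses are not given: they have to be found in the camera images.
- cam_drive: cam drive, fixed to the bench: round aluminium base 114 mm across, 12 mm high, with a hub of radius 22 mm and a vertical D shaft on it. Origin: shaft axis, bench level; z up. x: the way the shaft's flat faces, so a seated plate's x points the same way. Plates seated in a stack have their origins 30, 43, 56, 69 mm above the bench. Green mark at bearing pi + 0.1 rad from x towards y, red mark at pi - 1.2
- seat (a point): centre of the hub's top face, on the shaft axis, 30 mm above the bench. The steel D shaft rises from it: radius 12 mm, flat 7 mm from the axis (1.2 mm clearance in a bore), tip 84 mm above the bench, its last 8 mm tapering to 62 percent as a lead-in
- collar (a joint): angle of the black captive lock collar (radius 39 mm, 14 to 26 mm above the bench) about the shaft axis, clockwise positive from above: 0 = arm centred on the green open mark, 1.3 = centred on the red locked mark; stops at -0.2 and 1.5. Stiff (0.06 N m, about 1 N at the post): stays where left. Starts between 0.75 and 1.4
- post (a point): point on the axis of the collar's upright round orange post, 69 mm above the bench. The post has 14 mm diameter, stands 70 mm from the shaft axis and reaches from 14 to 85 mm above the bench; its bearing in the drive frame is pi + 0.1 rad minus the collar angle. A gripper may hold it and follow the arc without turning
- cam_blue: blue egg-shaped aluminium cam, 78 x 56 x 13 mm, 0.11 kg, D-shaped through bore; flat on the bench at the start, may be absent. Origin: bore axis, underside. z up at the start (white dot on top). x: towards the lobe, tip at +50 mm, back at -28; parallel sides at y = +-28 mm from x = -14 to +24 (grip 56 mm). Bore radius 13.2 mm, its flat 8.2 mm from the axis on the +x side
- cam_yellow: yellow egg-shaped aluminium cam, 78 x 56 x 13 mm, 0.11 kg, D-shaped through bore; flat on the bench at the start, may be absent. Origin: bore axis, underside. z up at the start (white dot on top). x: towards the lobe, tip at +50 mm, back at -28; parallel sides at y = +-28 mm from x = -14 to +24 (grip 56 mm). Bore radius 13.2 mm, its flat 8.2 mm from the axis on the +x side
- cam_red: red egg-shaped aluminium cam, 78 x 56 x 13 mm, 0.11 kg, D-shaped through bore; flat on the bench at the start, may be absent. Origin: bore axis, underside. z up at the start (white dot on top). x: towards the lobe, tip at +50 mm, back at -28; parallel sides at y = +-28 mm from x = -14 to +24 (grip 56 mm). Bore radius 13.2 mm, its flat 8.2 mm from the axis on the +x side
- disc: light grey round retaining disc, 60 mm diameter, 13 mm thick, 0.08 kg, with the same D bore as the cams; sits home on the shaft (origin 30 mm above the bench) at the start. Origin: bore axis, underside; z up, white dot on top at x = +22 mm. Two parallel sides at y = +-26 mm (grip 52 mm) from x = -14 to +14 mm. The bore's flat is on the +x side
- mat: flat green round rubber mat, 100 mm diameter, 3 mm thick, fixed to the bench, empty at the start. Origin: centre of its underside
- white_bottle: bystander: small white plastic bottle with blue cap, 47 x 48 x 98 mm, origin at the underside
- screwdriver: bystander: small screwdriver with red handle, 170 x 18 x 18 mm, lying
- chip_case: bystander: dark flat case, 44 x 62 x 14 mm, lying
Things that resemble listed ones, but are neither listed nor needed, are in the scene too. Of the things that look like the mat, the larger one is meant.

How it is judged:
By the outcome, as a careful person would: the job done as asked, in the order asked, and still so for the second after the job is handed in, with the robot touching nothing.
Of cam_blue, cam_yellow, cam_red only 2 to 3 are there at a start; the rules pass over those that are not, and their reading is None.
At some moment in a run one of cam_blue, cam_yellow, cam_red may be knocked a few centimetres aside while the robot is not near it.
Once in a run the grip may slacken for a moment while it holds something.
It also fails if it takes over 210 s, if anything falls off the work surface, if the arm or the gripper's body presses on something with over 40 N, if the wrist force passes 120 N, or if a joint passes its speed limit or range.

### The arm

A 6-joint arm with a two-finger parallel gripper is mounted at the origin on a cart in front of the work surface, level with it; the furniture and walls round the work are solid. World frame = base frame: x ahead of the robot, y to its left, z up, the work surface at z = 0. Lengths are in m, angles in rad, forces in N, time in s.
With the tool pointing down it reaches from about 0.3 to 0.875 m from the base axis. Payload 6.4 kg.
Tool frame: the origin (TCP) lies between the finger pads; the fingertips stand 19 mm ahead of it and the grasp point (between the pads) is the TCP (ctrl.tips_ahead is the z of the fingertips in the tool frame, in m); z points along the fingers, y is the line along which they close (so a half turn about z gives the same grasp; the last joint's range is limited). The gripper opens to 85 mm and grips with 20 to 120 N. Pads are 22 mm wide; open, the fingers measure 114 mm over their backs; the gripper's body (76 mm by 85 mm) begins 54 mm behind the grasp point. The pads swing forward as they close: fully open they stand 13 mm farther back than shut.
Start: joints at [-1.381, 0.181, 1.607, -0, 1.354, -0.206], TCP at [0.222, -0.531, 0.25] pointing down, gripper open.
Joint ranges: [-2.99, 2.99], [-0.89, 2.07], [0.3, 2.58], [-1.14, 4.28], [0, 2.63], [-3.12, 3.12]. Speed limits (rad/s): [2.57, 2.57, 3.01, 3.14, 3.14, 3.14].

### API

Orientations are given as a unit quaternion [w, x, y, z].
In Python, from bench import readout, vision, ctrl gives the robot as it stands.
- The arm moves only by the tool play_rows, never from a script. Its arguments are lists of equal length, an entry for each row: "xyz": the shift along the tool's x, y, z in mm, a list of three; "rot": the turn, a rotation vector about the tool's x, y, z in rad, a list of three; "grip": the opening, from 0 (shut) to 1 (fully open). In form: {"xyz": [[x, y, z], ...], "rot": [[rx, ry, rz], ...], "grip": [grip, ...]}. A call has exactly 10 rows; each row is the pose to reach, as a shift and turn from the pose commanded when the call began, along the tool's axes at that moment; what a row does not reach only later rows make up. A row lasts 1/8 s, in which the tool goes at most 62.5 mm and 10.7 degrees, less where a joint would pass 70% of its speed; a pose out of reach is approached as far as the arm can. A call with a gripper value outside its range is refused whole. The fingers move at their own pace and stop on an object; the grip force is fixed at half the most. Time passes only in rows, so rows that repeat a pose let the fingers close, or fill a call up. It gives the time, the measured TCP pose, the force, the opening and the grip force at its end, in the units of the state.
- readout.get_obs(): the state, without advancing time (a new reading comes with each control period).
- vision.camera(name): name is "scene" or "top" or "wrist"; returns a dict with "color" (480x640x3 uint8, red, green, blue), "depth" (480x640 float32, m along the optical axis (not along the pixel's ray), 0 where there is no reading), "camera_matrix" (3x3 intrinsics, pixels), "extrinsics" (4x4, takes a point from camera to world coordinates); the wrist camera has in their place "hand_eye" (4x4, takes a point from camera to tool coordinates, whose origin is the TCP and whose axes are the flange's). Camera axes: x right, y down, z forward; pixel columns grow to the right and rows downward; lengths in m; the calibration is good to about 2 mm. The wrist camera is an equidistant fisheye: a pixel r from the principal point sees the ray r / f radians off the axis. A picture is of the moment at which its call begins: read the wrist's pose just before it.
- ctrl.hand_in(): hands the job in; it is judged then, once.
The state is a dict: "time_s": time; "q": joint angles; "dq": joint speeds; "joint_efforts": joint torques, N m; "eef_pos": TCP position; "eef_rot": TCP orientation; "wrist_force": force on the tool from outside, world axes, zero at the start; "torque": the same for the moment, N m; "opening": opening from 0.0 (shut) to 1.0 (fully open); "grasp_force": force on a finger pad.
Only numpy, scipy, OpenCV 4.12 (cv2) and the standard library are available. Lean on these libraries where they do the work, as an engineer would, in place of code of your own. Each camera call takes 0.05 s, during which the arm holds its last target. There are 200 camera calls.

## Working session

There is one attempt and no reset: what is moved stays moved. The work goes in short steps, Python scripts to look and compute and a tool call to move; the robot and the scene stay as the last step left them, time stands still between calls to the robot, and variables do not carry over. Pictures are saved under pics/ and viewed, at most 14 in all, crops included, and the job is handed in when it is done.

Besides the shell and the picture viewer there is one more tool, called after "Emit:" as name(argument=value, ...) on one line, values as JSON. play_rows: Moves the arm, as the interface text tells. Its arguments: {"type":"object","properties":{"xyz":{"type":"array","items":{"type":"array","items":{"type":"number"}}},"rot":{"type":"array","items":{"type":"array","items":{"type":"number"}}},"grip":{"type":"array","items":{"type":"number"}}},"required":["xyz","rot","grip"]}

```bash
ls; mkdir -p pics; cat > h.py <<'E'
import numpy as np,cv2
from bench import readout,vision,ctrl
from scipy.spatial.transform import Rotation as R
def pose():
    o=readout.get_obs();T=np.eye(4);q=o['eef_rot'];T[:3,:3]=R.from_quat([q[1],q[2],q[3],q[0]]).as_matrix();T[:3,3]=o['eef_pos'];return T
def shot(name,fn):
    c=vision.camera(name);cv2.imwrite('pics/'+fn+'.png',c['color'][...,::-1]);np.savez('pics/'+fn+'.npz',**{k:v for k,v in c.items() if k!='name'});return c
def pt(c,u,v,z=None):
    K=c['camera_matrix'];E=c['extrinsics'];r=np.array([(u-K[0,2])/K[0,0],(v-K[1,2])/K[1,1],1.])
    if z is None: return E[:3,:3]@(r*c['depth'][int(v),int(u)])+E[:3,3]
    d=E[:3,:3]@r;return E[:3,3]+d*(z-E[2,3])/d[2]
E
python3 - <<'E'
from h import *
print(readout.get_obs())
for n in('top','scene'):
    c=shot(n,n+'0');print(c['camera_matrix'],c['extrinsics'])
E
```

```text
pics
{'time_s': 0.0, 'q': array([-1.38132457e+00,  1.81504798e-01,  1.60800577e+00, -3.46290168e-05,
        1.35380793e+00, -2.06343268e-01]), 'dq': array([-0.00130889, -0.00069895,  0.00018429,  0.00047155, -0.00268316,
        0.00097288]), 'joint_efforts': array([ 2.56157973e-04, -4.44875407e+01, -3.51333511e+01, -2.79769019e-04,
        8.94441182e-03, -1.78607712e-05]), 'eef_pos': array([ 0.22158057, -0.5300266 ,  0.24940559]), 'eef_rot': array([-8.63035033e-04,  9.80479044e-01,  1.96621715e-01, -9.62533966e-06]), 'wrist_force': array([ 0.48163019, -0.37350792,  0.21381042]), 'torque': array([ 0.01219504,  0.06126625, -0.00623711]), 'grasp_force': 0.0, 'opening': 1.0021610393205767}
[[577.99709832   0.         318.15494115]
 [  0.         577.99709832 236.55195675]
 [  0.           0.           1.        ]] [[-4.17445906e-04 -9.91681246e-01  1.28717255e-01  4.11250249e-01]
 [-9.99967024e-01  1.45788862e-03  7.98905063e-03 -3.49252412e-01]
 [-8.11024711e-03 -1.28709675e-01 -9.91649153e-01  9.70415435e-01]
 [ 0.00000000e+00  0.00000000e+00  0.00000000e+00  1.00000000e+00]]
[[582.99588192   0.         315.6187193 ]
 [  0.         582.99588192 241.09146744]
 [  0.           0.           1.        ]] [[ 0.60793479 -0.31646879  0.72819146 -0.28866813]
 [-0.79383192 -0.26038816  0.54957155 -0.98555368]
 [ 0.01569019 -0.91216529 -0.40952205  0.53059014]
 [ 0.          0.          0.          1.        ]]
```

View pics/top0.png

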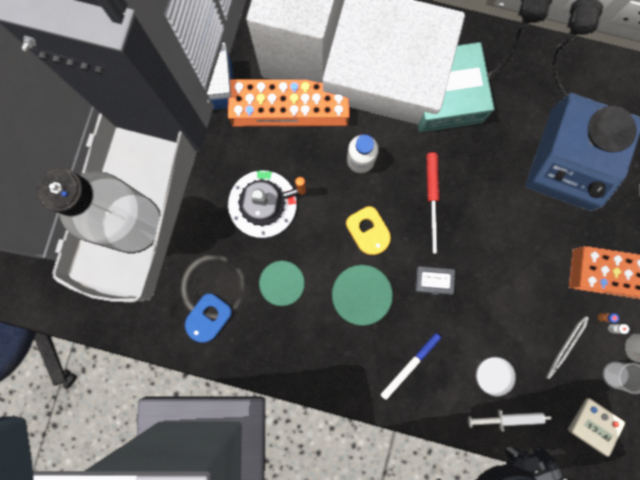

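View pics/scene0.png

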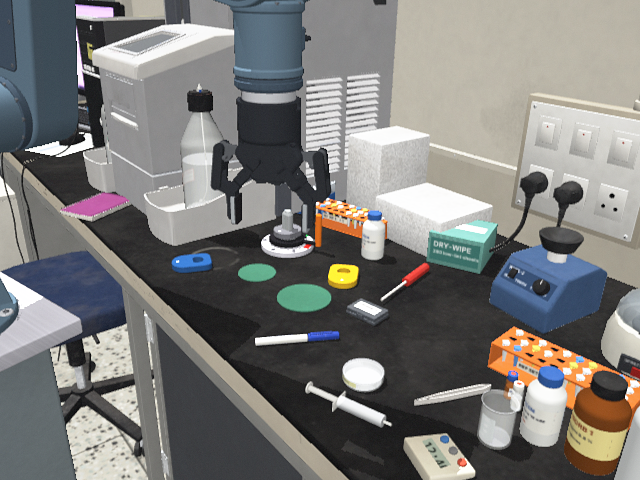

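The top view shows the drive at about (263,203), the post at (300,185), the large mat at (362,295), the yellow cam at (368,230) and the blue cam at (208,318). There is no red cam. I'll enlarge the work area.

```bash
python3 - <<'E'
from h import *
im=cv2.imread('pics/top0.png')[150:350,170:400]
cv2.imwrite('pics/t1.png',cv2.resize(im,None,fx=3,fy=3,interpolation=cv2.INTER_CUBIC)[:600,:690])
c=dict(np.load('pics/top0.npz'))
h=cv2.cvtColor(c['color'],cv2.COLOR_RGB2HSV)
def blob(lo,hi,z,mn=20):
    m=cv2.inRange(h,lo,hi);n,l,s,ce=cv2.connectedComponentsWithStats(m)
    for i in range(1,n):
        if s[i,4]>mn and 150<ce[i][0]<410 and 130<ce[i][1]<360: print(s[i],ce[i].round(1),pt(c,*ce[i],z).round(4))
for nm,a in dict(green=((65,80,60),(90,255,255),.003),yellow=((20,120,80),(35,255,255),.013),blue=((100,150,80),(120,255,255),.013),orange=((5,150,80),(18,255,255),.085)).items(): print(nm);blob(*a)
E
```

```text
green
[257 170  15   9  97] [263.6 174.4] [ 0.6442 -0.248   0.003 ]
[ 259  261   45   45 1598] [281.3 282.8] [ 0.4589 -0.2798  0.003 ]
[ 332  265   61   61 2864] [361.8 294.8] [ 0.439  -0.4141  0.003 ]
yellow
[ 345  206   46   50 1461] [368.7 230.7] [ 0.5453 -0.426   0.013 ]
blue
[ 185  294   47   48 1291] [207.  318.4] [ 0.4003 -0.1589  0.013 ]
orange
[295 177  11  18 139] [300.3 184.6] [ 0.6082 -0.3143  0.085 ]
```

View pics/t1.png

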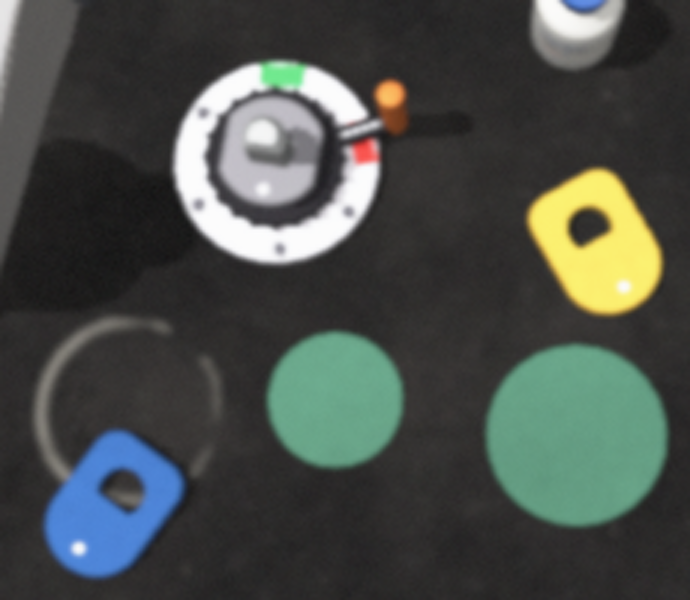

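```bash
cat >> h.py <<'E'
def cams(c):
    h=cv2.cvtColor(c['color'],cv2.COLOR_RGB2HSV)
    for n,lo,hi in (('yellow',(20,120,80),(35,255,255)),('blue',(100,150,80),(120,255,255))):
        m=cv2.inRange(h,lo,hi);k,l,s,ce=cv2.connectedComponentsWithStats(m)
        ok=[i for i in range(1,k) if s[i,4]>600 and 150<ce[i][0]<420 and 190<ce[i][1]<400]
        for i in ok:
            cs,_=cv2.findContours((l==i).astype(np.uint8),cv2.RETR_EXTERNAL,cv2.CHAIN_APPROX_NONE)
            p=np.array([pt(c,*q,.013)[:2] for q in max(cs,key=len)[:,0]])
            (x,y),(w,hh),a=cv2.minAreaRect((p*1000).astype(np.float32))
            a=np.deg2rad(a)+(0 if w>hh else np.pi/2);d=np.array([np.cos(a),np.sin(a)])
            q=(p*1000-[x,y])@d; # round lobe end tapers: area skew
            wd=np.abs((p*1000-[x,y])@[-d[1],d[0]])
            if wd[q>33].max()>wd[q<-33].max(): d=-d
            print(n,'rect',round(x,1),round(y,1),round(w,1),round(hh,1),'lobe yaw',round(np.arctan2(d[1],d[0]),3),'origin',(np.array([x,y])-11*d).round(1))
E
python3 - <<'E'
from h import *
c=dict(np.load('pics/top0.npz'))
cams(c)
f=lambda u,v,z:pt(c,170+(u-1)/3,150+(v-1)/3,z)[:2]*1000
print('tips',ctrl.tips_ahead)
h=cv2.cvtColor(c['color'],cv2.COLOR_RGB2HSV);m=cv2.inRange(h,(0,0,170),(180,50,255));k,l,s,ce=cv2.connectedComponentsWithStats(m)
i=[i for i in range(1,k) if abs(ce[i][0]-262)<8 and abs(ce[i][1]-203)<8]
g=np.isin(l,i).astype(np.uint8);cs,_=cv2.findContours(g,cv2.RETR_EXTERNAL,cv2.CHAIN_APPROX_NONE)
p=cv2.convexHull(np.vstack(cs))[:,0];w=np.array([pt(c,*q,.012)[:2] for q in p])*1000
A=np.c_[2*w,np.ones(len(w))];s=np.linalg.lstsq(A,(w**2).sum(1),rcond=None)[0];C=s[:2];print('base',C,'r',np.sqrt(s[2]+C@C))
C2=np.mean([f(174,162,.012),f(381,162,.012),f(277,61,.012),f(277,264,.012)],0);print('eye base',C2)
for n,q in dict(green=f(282,75,.012),red=f(364,151,.012),dot=f(263,188,.043),post=f(390,94,.085),tip=f(262,131,.084),blued=f(79,548,.013),yeld=f(624,287,.013)).items():
    d=q-C2;print(n,q.round(1),np.hypot(*d).round(1),'bearing',np.arctan2(d[1],d[0]).round(3))
E
```

```text
yellow rect 544.2 -426.7 81.3 61.0 lobe yaw -2.618 origin [ 553.8 -421.2]
blue rect 399.7 -158.1 56.8 78.1 lobe yaw 2.505 origin [ 408.5 -164.6]
tips 0.019
base [ 598.43869898 -243.06736836] r 28.650554762810383
eye base [ 591.77887869 -247.00398084]
green [ 641.7 -249.1] 50.0 bearing -0.042
red [ 597.9 -295.8] 49.1 bearing -1.446
dot [ 571.5 -242.8] 20.7 bearing 2.935
post [ 613.9 -313.2] 69.8 bearing -1.249
tip [ 594.6 -246.5] 2.8 bearing 0.162
blued [ 377.6 -141.4] 238.8 bearing 2.683
yeld [ 520.6 -440.7] 206.3 bearing -1.923
```

```bash
cat >> h.py <<'E'
def rel(x,y,z,yaw=None):
    T=pose();psi=np.arctan2(T[1,0],T[0,0]);yaw=psi if yaw is None else yaw
    Rt=R.from_euler('z',yaw).as_matrix()@np.diag([1,-1,-1.])
    d=T[:3,:3].T@(np.array([x,y,z])-T[:3,3]*1000)
    print('d',d.round(1),'rot',R.from_matrix(T[:3,:3].T@Rt).as_rotvec().round(3),'psi',psi.round(3),'at',(T[:3,3]*1000).round(1),'op',round(readout.get_obs()['opening'],3),'t',round(readout.get_obs()['time_s'],2))
E
python3 -c "
from h import *
rel(614,-313,200)"
```

```text
d [445.7 -48.9  49.7] rot [-0.002 -0.     0.   ] psi 0.396 at [ 221.6 -530.1  249.5] op 1.0 t 0.1
```

Emit:
play_rows(xyz=[[45, -5, 5], [100, -11, 11], [155, -17, 17], [210, -23, 23], [265, -29, 29], [320, -35, 35], [375, -41, 41], [420, -46, 47], [446, -49, 50], [446, -49, 50]], rot=[[0, 0, 0], [0, 0, 0], [0, 0, 0], [0, 0, 0], [0, 0, 0], [0, 0, 0], [0, 0, 0], [0, 0, 0], [0, 0, 0], [0, 0, 0]], grip=[0.4, 0.4, 0.4, 0.4, 0.4, 0.4, 0.4, 0.4, 0.4, 0.4])

```text
time_s: 1.35
eef_pos: [0.6152, -0.3116, 0.1989]
eef_rot: [-0.001, 0.98, 0.198, -0.001]
wrist_force: [-0.9, -0.2, 0.1]
opening: 0.393
grasp_force: 0.0
```

```bash
python3 -c "
from h import *
T=pose();c=shot('wrist','w1');print(c['hand_eye'],c['camera_matrix']);np.save('pics/w1T',T)
rel(614,-313,69)"
```

```text
[[-2.97074884e-04 -9.55468358e-01 -2.95093422e-01  7.46897620e-02]
 [ 9.99999524e-01 -9.58135912e-06 -9.75691209e-04  4.67386854e-04]
 [ 9.29414681e-04 -2.95093571e-01  9.55467906e-01 -1.23182706e-01]
 [ 0.00000000e+00  0.00000000e+00  0.00000000e+00  1.00000000e+00]] [[371.64829954   0.         312.93768092]
 [  0.         371.64829954 243.08476667]
 [  0.           0.           1.        ]]
d [ -0.3   0.4 130.3] rot [-0.001  0.001 -0.   ] psi 0.397 at [ 614.3 -312.6  199.3] op 0.404 t 1.4
```

View pics/w1.png

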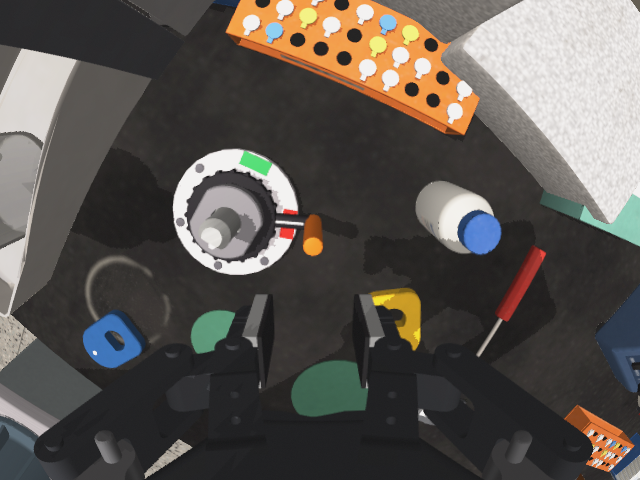

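The wrist view shows the base outline at u 173–299 and v 149–275, the post top at (313,245), the shaft tip at (211,237), the green mark at (256,163) and the red mark at (289,224).

```bash
cat >> h.py <<'E'
def wpt(c,T,u,v,z):
    K=c['camera_matrix'];p=np.array([u-K[0,2],v-K[1,2]]);r=np.hypot(*p);a=r/K[0,0]
    d=np.r_[p/r*np.sin(a),np.cos(a)];M=T@c['hand_eye'];d=M[:3,:3]@d
    return ((M[:3,3]+d*(z/1000-M[2,3])/d[2])*1000)[:2]
def circ(w):
    s=np.linalg.lstsq(np.c_[2*w,np.ones(len(w))],(w**2).sum(1),rcond=None)[0];return s[:2],np.sqrt(s[2]+s[:2]@s[:2])
def base(c,T,u0,v0):
    # white flange outer edge along rays from the drive's image centre
    h=cv2.cvtColor(c['color'],cv2.COLOR_RGB2HSV);m=cv2.inRange(h,(0,0,140),(180,70,255))
    P=[]
    for t in np.linspace(0,2*np.pi,72,endpoint=False):
        rr=[r for r in np.arange(25,80,.5) if m[int(round(v0+r*np.sin(t))),int(round(u0+r*np.cos(t)))]]
        if rr: P.append(wpt(c,T,u0+max(rr)*np.cos(t),v0+max(rr)*np.sin(t),12))
    P=np.array(P)
    for _ in range(6):
        C,r=circ(P);e=abs(np.hypot(*(P-C).T)-r);P=P[e<max(1.2,1.5*np.median(e))]
    return C,r,len(P)
E
python3 - <<'E'
from h import *
c=dict(np.load('pics/w1.npz'));T=np.load('pics/w1T.npy')
print(base(c,T,236,212))
C,r=circ(np.array([wpt(c,T,*q,12) for q in((173,211),(299,212),(236,149),(237,275))]));print(C,r)
C=base(c,T,236,212)[0]
for n,q in dict(green=wpt(c,T,256,163,12),red=wpt(c,T,289,224,12),post=wpt(c,T,313,245,85),tip=wpt(c,T,211,237,84),mat=wpt(c,T,335,388,3)).items():
    d=q-C;print(n,q.round(1),np.hypot(*d).round(1),'bearing',np.arctan2(d[1],d[0]).round(3))
E
```

```text
(array([ 592.92058667, -245.19188595]), np.float64(56.27389924881658), 58)
[ 592.97050116 -246.24853818] 56.69615184705584
green [ 641.8 -248.5] 49.0 bearing -0.067
red [ 603.4 -293.9] 49.9 bearing -1.358
post [ 615.3 -311.6] 70.1 bearing -1.246
tip [ 593.1 -245.1] 0.2 bearing 0.293
mat [ 450.4 -406.7] 215.4 bearing -2.294
```

Emit:
play_rows(xyz=[[1, 0, 30], [1, 0, 75], [1, 0, 115], [1, 0, 130], [1, 0, 130], [1, 0, 130], [1, 0, 130], [1, 0, 130], [1, 0, 130], [1, 0, 130]], rot=[[0, 0, 0], [0, 0, 0], [0, 0, 0], [0, 0, 0], [0, 0, 0], [0, 0, 0], [0, 0, 0], [0, 0, 0], [0, 0, 0], [0, 0, 0]], grip=[0.4, 0.4, 0.4, 0.4, 0.4, 0.05, 0.05, 0.05, 0.05, 0.05])

```text
time_s: 2.65
eef_pos: [0.6155, -0.3112, 0.0725]
eef_rot: [-0.001, 0.98, 0.197, 0.0]
wrist_force: [-3.6, 7.6, 4.4]
opening: 0.143
grasp_force: 58.6
```

```bash
python3 -c "
from h import *
rel(0,0,0)
T=pose()
C=np.array([593,-245.6]);p=T[:3,3]*1000
b0=np.arctan2(*(p[:2]-C)[::-1]);r=np.hypot(*(p[:2]-C));print(b0,r)
for b in np.linspace(b0,-0.055,9)[1:]:
    q=np.r_[C+r*np.array([np.cos(b),np.sin(b)]),p[2]];print((T[:3,:3].T@(q-p)).round(1))
"
```

```text
d [-447.4 -524.7   73.4] rot [-0.002 -0.001  0.   ] psi 0.397 at [ 615.5 -311.2   72.5] op 0.143 t 2.65
-1.2411664704132082 69.36532818363403
[10.3 -0.1  0. ]
[20.4 -1.7  0. ]
[30.2 -4.7  0. ]
[39.5 -9.2  0. ]
[ 48.  -15.    0.1]
[ 55.5 -22.    0.1]
[ 61.9 -30.    0.1]
[ 67.1 -38.9   0.1]
```

Emit:
play_rows(xyz=[[10.3, -0.1, 0], [20.4, -1.7, 0], [30.2, -4.7, 0], [39.5, -9.2, 0], [48, -15, 0], [55.5, -22, 0], [62, -30, 0], [67, -39, 0], [67, -39, 0], [67, -39, 0]], rot=[[0, 0, 0], [0, 0, 0], [0, 0, 0], [0, 0, 0], [0, 0, 0], [0, 0, 0], [0, 0, 0], [0, 0, 0], [0, 0, 0], [0, 0, 0]], grip=[0.05, 0.05, 0.05, 0.05, 0.05, 0.05, 0.05, 0.05, 0.05, 0.05])

```text
time_s: 3.9
eef_pos: [0.6687, -0.2528, 0.0731]
eef_rot: [0.004, 0.98, 0.197, 0.007]
wrist_force: [21.2, -7.2, -10.6]
opening: 0.146
grasp_force: 59.1
```

```bash
python3 -c "
from h import *
rel(663,-250.2,72.5)
C=np.array([593,-245.6]);p=pose()[:3,3]*1000
print(np.arctan2(*(p[:2]-C)[::-1]),np.hypot(*(p[:2]-C)))
rel(593,-245.6,150,-0.165)"
```

```text
d [-4.3 -4.6  0.5] rot [ 0.011 -0.012 -0.   ] psi 0.396 at [ 668.7 -252.8   73.1] op 0.146 t 3.9
-0.09424923634628206 76.04728724643797
d [-66.1 -34.9 -78.1] rot [ 0.008 -0.015  0.561] psi 0.396 at [ 668.7 -252.8   73.1] op 0.146 t 3.9
```

Emit:
play_rows(xyz=[[0, 0, 0], [0, 0, 0], [0, 0, 0], [0, 0, 0], [0, 0, 0], [0, 0, -30], [0, 0, -60], [0, 0, -90], [0, 0, -100], [0, 0, -100]], rot=[[0, 0, 0], [0, 0, 0], [0, 0, 0], [0, 0, 0], [0, 0, 0], [0, 0, 0], [0, 0, 0], [0, 0, 0], [0, 0, 0], [0, 0, 0]], grip=[0.4, 0.4, 0.4, 0.4, 0.4, 0.4, 0.5, 0.6, 1, 1])

```text
time_s: 5.15
eef_pos: [0.6622, -0.2513, 0.1706]
eef_rot: [0.0, 0.98, 0.197, 0.0]
wrist_force: [-0.4, 0.5, 0.5]
opening: 0.985
grasp_force: 0.0
```

```bash
python3 -c "
from h import *
T=pose();c=shot('wrist','w2');np.save('pics/w2T',T);c2=shot('top','top2');cams(c2)
rel(0,0,0)
a=cv2.resize(c['color'][120:420,80:400],None,fx=2,fy=2,interpolation=cv2.INTER_CUBIC)[...,::-1]
cv2.imwrite('pics/w2c.png',a)"
```

```text
yellow rect 544.3 -426.5 81.2 59.6 lobe yaw -2.631 origin [ 553.9 -421.2]
blue rect 399.8 -157.8 56.8 78.0 lobe yaw 2.491 origin [ 408.6 -164.5]
d [-513.3 -486.   170.3] rot [-0.002  0.001 -0.   ] psi 0.396 at [ 661.3 -250.8  168.6] op 1.002 t 5.25
```

View pics/w2c.png

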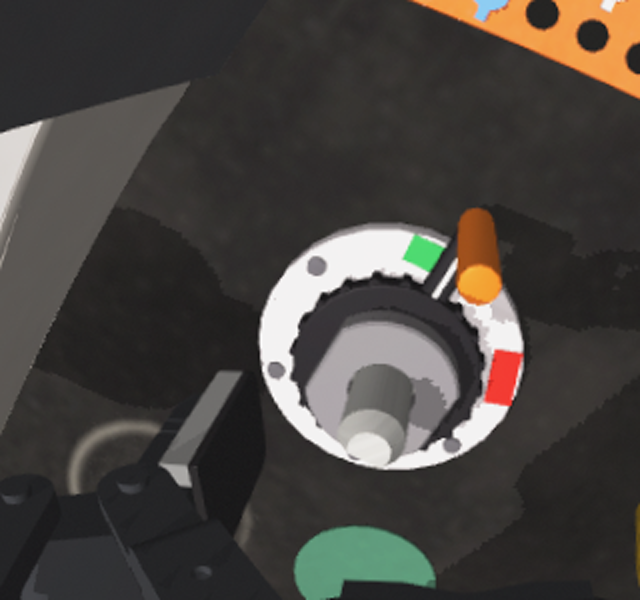

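The crop shows the arm of the collar just short of the green mark: post top at crop (480,284), green at (422,253), red at (503,377), shaft tip at (370,450).

```bash
python3 - <<'E'
from h import *
c=dict(np.load('pics/w2.npz'));T=np.load('pics/w2T.npy')
f=lambda u,v,z:wpt(c,T,80+u/2,120+v/2,z)
P=np.array([f(*q,12) for q in((385,224),(260,335),(524,355),(395,470),(296,251),(495,268))])
print(circ(P),base(c,T,80+391/2,120+347/2))
C=np.array([593,-245.6])
for n,q in dict(green=f(422,253,12),red=f(503,377,12),post=f(480,284,85),tip=f(370,450,84),postb=f(474,212,85)).items():
    d=q-C;print(n,q.round(1),np.hypot(*d).round(1),'bearing',np.arctan2(d[1],d[0]).round(3))
rel(0,0,0)
E
```

```text
(array([ 594.48492878, -245.25259413]), np.float64(57.55741250865462)) (array([ 593.30392816, -244.87749629]), np.float64(56.3983263288237), 41)
green [ 641.7 -241.3] 48.9 bearing 0.088
red [ 603.5 -293.2] 48.8 bearing -1.354
post [ 662.5 -256.1] 70.3 bearing -0.15
tip [ 593.5 -245.7] 0.5 bearing -0.159
postb [ 682.3 -245.8] 89.3 bearing -0.003
d [-513.3 -486.   170.3] rot [-0.002  0.001 -0.   ] psi 0.396 at [ 661.3 -250.8  168.6] op 1.002 t 5.25
```

Emit:
play_rows(xyz=[[-1, 5, 0], [-1, 5, 30], [-1, 5, 70], [-1, 5, 99], [-1, 5, 99], [-1, 5, 99], [-1, 5, 99], [-1, 5, 99], [-1, 5, 99], [-1, 5, 99]], rot=[[0, 0, 0], [0, 0, 0], [0, 0, 0], [0, 0, 0], [0, 0, 0], [0, 0, 0], [0, 0, 0], [0, 0, 0], [0, 0, 0], [0, 0, 0]], grip=[0.4, 0.4, 0.4, 0.4, 0.4, 0.05, 0.05, 0.05, 0.05, 0.05])

```text
time_s: 6.5
eef_pos: [0.6637, -0.2567, 0.0726]
eef_rot: [0.001, 0.98, 0.197, 0.001]
wrist_force: [-1.1, -0.8, 4.2]
opening: 0.146
grasp_force: 59.2
```

```bash
python3 -c "
from h import *
print(readout.get_obs()['wrist_force'])
rel(662.9,-249.8,69.5,.396+.09)"
```

```text
[-1.07412711 -0.79332425  4.2241104 ]
d [ 1.9 -6.6  3.1] rot [ 0.002 -0.001 -0.09 ] psi 0.396 at [ 663.7 -256.7   72.6] op 0.146 t 6.5
```

Emit:
play_rows(xyz=[[1, -2, 0], [2, -4, 0], [3, -6.3, 0], [3, -6.3, 0], [3, -6.3, 0], [3, -6.3, 0], [3, -6.3, 0], [3, -6.3, 0], [3, -6.3, -40], [3, -6.3, -90]], rot=[[0, 0, -0.03], [0, 0, -0.06], [0, 0, -0.09], [0, 0, -0.09], [0, 0, -0.09], [0, 0, -0.09], [0, 0, -0.09], [0, 0, -0.09], [0, 0, -0.09], [0, 0, -0.09]], grip=[0.05, 0.05, 0.05, 0.05, 0.05, 0.4, 0.4, 0.4, 0.4, 0.4])

```text
time_s: 7.75
eef_pos: [0.6622, -0.2486, 0.16]
eef_rot: [-0.002, 0.971, 0.241, -0.002]
wrist_force: [1.0, -0.3, 0.9]
opening: 0.4
grasp_force: 0.0
```

```bash
python3 -c "
from h import *
c=shot('top','top3');h=cv2.cvtColor(c['color'],cv2.COLOR_RGB2HSV)
T=pose();w=shot('wrist','w3');np.save('pics/w3T',T)
h=cv2.cvtColor(w['color'],cv2.COLOR_RGB2HSV)
for lo,hi,z in(((5,200,180),(18,255,255),85),((50,80,120),(72,255,255),12)):
    k,l,s,ce=cv2.connectedComponentsWithStats(cv2.inRange(h,lo,hi))
    for i in range(1,k):
        if 60<s[i,4]<1200 and 200<ce[i][0]<400 and 180<ce[i][1]<330:
            q=wpt(w,T,*ce[i],z);d=q-[593,-245.6];print(s[i],ce[i].round(),q.round(1),np.hypot(*d),np.arctan2(*d[::-1]))
rel(593,-245.6,150,-.165)
a=cv2.resize(w['color'][140:380,150:400],None,fx=2,fy=2,interpolation=cv2.INTER_CUBIC)[...,::-1]
cv2.imwrite('pics/w3c.png',a)
"
```

```text
[298 255  22  20 217] [310. 266.] [ 662.7 -251.7] 69.98838620888118 -0.08681687178151395
[277 241  16  17 155] [285. 249.] [ 642.  -239.4] 49.392156628034634 0.12489443492681195
d [-62.9 -39.5  18.1] rot [ 0.007 -0.009  0.651] psi 0.486 at [ 666.8 -251.   168.9] op 0.396 t 7.85
```

View pics/w3c.png

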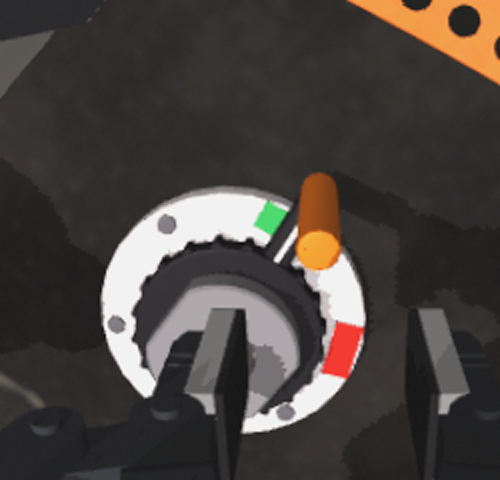

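The crop shows the post at (318,250), with green visible only to its left. The arm was still settling, so I'll re-measure.

```bash
python3 -c "
from h import *
for _ in range(2):
  T=pose();w=vision.camera('wrist');print(T[:3,3])
h=cv2.cvtColor(w['color'],cv2.COLOR_RGB2HSV)
for lo,hi,z in(((5,200,180),(18,255,255),85),((50,80,120),(72,255,255),12),((174,120,120),(180,255,255),12),((0,180,120),(4,255,255),12)):
    k,l,s,ce=cv2.connectedComponentsWithStats(cv2.inRange(h,lo,hi))
    for i in range(1,k):
        if 60<s[i,4]<1200 and 200<ce[i][0]<400 and 180<ce[i][1]<340:
            q=wpt(w,T,*ce[i],z);d=q-[593,-245.6];print(s[i],ce[i].round(),q.round(1),np.hypot(*d),np.arctan2(*d[::-1]))
cv2.imwrite('pics/w4.png',w['color'][...,::-1])
c=vision.camera('top');h=cv2.cvtColor(c['color'],cv2.COLOR_RGB2HSV)
for lo,hi,z in(((5,150,80),(18,255,255),.085),((50,80,120),(72,255,255),.012)):
    k,l,s,ce=cv2.connectedComponentsWithStats(cv2.inRange(h,lo,hi))
    for i in range(1,k):
        if 30<s[i,4]<1200 and 230<ce[i][0]<320 and 150<ce[i][1]<240:
            print('top',s[i],ce[i],pt(c,*ce[i],z))
rel(593,-245.6,150,-.165)
"
```

```text
[ 0.66682689 -0.25102556  0.16885644]
[ 0.665503  -0.2503565  0.1656947]
[299 257  22  20 224] [311. 268.] [ 662.5 -251.5] 69.80320608649883 -0.08532245033590308
[278 241  16  18 164] [285. 250.] [ 642.1 -239.5] 49.49323310805496 0.12385515214018726
[313 303  20  28 329] [322. 316.] [ 603.5 -292.8] 48.3241066970346 -1.3514811772567932
top [257 147  13  18 152] [262.61184211 155.25657895] [ 0.65540087 -0.25470356  0.085     ]
d [-60.4 -35.8  11. ] rot [-0.     0.     0.651] psi 0.486 at [ 663.1 -249.1  161. ] op 0.4 t 8.0
```

Emit:
play_rows(xyz=[[-15, -9, 0], [-30, -18, 0], [-45, -27, 0], [-60, -36, 0], [-60.5, -36, 20], [-60.5, -36, 50], [-60.5, -36, 80], [-60.5, -36, 105], [-60.5, -36, 112], [-60.5, -36, 112]], rot=[[0, 0, 0.16], [0, 0, 0.32], [0, 0, 0.48], [0, 0, 0.651], [0, 0, 0.651], [0, 0, 0.651], [0, 0, 0.651], [0, 0, 0.651], [0, 0, 0.651], [0, 0, 0.651]], grip=[1, 1, 1, 1, 1, 1, 1, 1, 1, 1])

```text
time_s: 9.25
eef_pos: [0.5926, -0.2451, 0.0479]
eef_rot: [-0.001, 0.997, -0.082, -0.001]
wrist_force: [-0.6, 0.0, -0.6]
opening: 0.998
grasp_force: 0.0
```

Emit:
play_rows(xyz=[[0, 0, 0], [0, 0, 0], [0, 0, 0], [0, 0, 0], [0, 0, 0], [0, 0, 0], [0, 0, 0], [0, 0, 0], [0, 0, 0], [0, 0, 0]], rot=[[0, 0, 0], [0, 0, 0], [0, 0, 0], [0, 0, 0], [0, 0, 0], [0, 0, 0], [0, 0, 0], [0, 0, 0], [0, 0, 0], [0, 0, 0]], grip=[0.5, 0.5, 0.5, 0.5, 0.5, 0.5, 0.5, 0.5, 0.5, 0.5])

```text
time_s: 10.5
eef_pos: [0.5941, -0.2461, 0.0508]
eef_rot: [0.001, 0.997, -0.082, 0.001]
wrist_force: [-0.2, 0.8, 5.4]
opening: 0.599
grasp_force: 43.1
```

```bash
python3 -c "
from h import *
print(readout.get_obs()['torque'])
rel(593,-245.6,140,-.165);rel(440,-413,140,-.165)"
```

```text
[ 0.15998795  0.05250852 -0.01668163]
d [ -0.9  -0.2 -89.2] rot [ 0.001 -0.003 -0.   ] psi -0.165 at [ 594.1 -246.1   50.8] op 0.599 t 10.5
d [-124.3  190.   -89.3] rot [ 0.001 -0.003 -0.   ] psi -0.165 at [ 594.1 -246.1   50.8] op 0.599 t 10.5
```

Emit:
play_rows(xyz=[[0, 0, 0], [0, 0, -6], [0, 0, -15], [0, 0, -28], [0, 0, -42], [0, 0, -56], [0, 0, -72], [0, 0, -90], [0, 0, -95], [0, 0, -95]], rot=[[0, 0, 0], [0, 0, 0], [0, 0, 0], [0, 0, 0], [0, 0, 0], [0, 0, 0], [0, 0, 0], [0, 0, 0], [0, 0, 0], [0, 0, 0]], grip=[0.3, 0.3, 0.3, 0.3, 0.3, 0.3, 0.3, 0.3, 0.3, 0.3])

```text
time_s: 11.75
eef_pos: [0.5932, -0.2457, 0.1448]
eef_rot: [0.0, 0.997, -0.083, 0.0]
wrist_force: [0.1, -0.3, -1.1]
opening: 0.587
grasp_force: 62.8
```

```bash
python3 -c "
from h import *
rel(440,-413,140,-.165)"
```

```text
d [-123.6  190.2    4.8] rot [ 0.    -0.001 -0.   ] psi -0.165 at [ 593.2 -245.7  144.8] op 0.587 t 11.75
```

Emit:
play_rows(xyz=[[-15, 22, 0], [-35, 52, 0], [-58, 88, 0], [-82, 125, 0], [-106, 162, 0], [-124, 190, 0], [-124, 190, 30], [-124, 190, 65], [-124, 190, 95], [-124, 190, 112]], rot=[[0, 0, 0], [0, 0, 0], [0, 0, 0], [0, 0, 0], [0, 0, 0], [0, 0, 0], [0, 0, 0], [0, 0, 0], [0, 0, 0], [0, 0, 0]], grip=[0.3, 0.3, 0.3, 0.3, 0.3, 0.3, 0.3, 0.3, 0.3, 0.3])

```text
time_s: 13.0
eef_pos: [0.4384, -0.4113, 0.0297]
eef_rot: [-0.002, 0.997, -0.083, -0.001]
wrist_force: [0.4, -0.4, -0.5]
opening: 0.584
grasp_force: 62.8
```

```bash
python3 -c "
from h import *
rel(440,-413,23,-.165)"
```

```text
d [1.9 1.4 6.7] rot [-0.003  0.003 -0.   ] psi -0.165 at [ 438.4 -411.3   29.7] op 0.584 t 13.0
```

Emit:
play_rows(xyz=[[0, 0, 4], [0, 0, 8], [0, 0, 9.5], [0, 0, 9.5], [0, 0, 9.5], [0, 0, 9.5], [0, 0, 9.5], [0, 0, 0], [0, 0, -40], [0, 0, -90]], rot=[[0, 0, 0], [0, 0, 0], [0, 0, 0], [0, 0, 0], [0, 0, 0], [0, 0, 0], [0, 0, 0], [0, 0, 0], [0, 0, 0], [0, 0, 0]], grip=[0.3, 0.3, 0.3, 0.3, 1, 1, 1, 1, 1, 1])

```text
time_s: 14.25
eef_pos: [0.4389, -0.4119, 0.1228]
eef_rot: [-0.001, 0.997, -0.083, -0.001]
wrist_force: [0.2, -1.0, 0.5]
opening: 1.0
grasp_force: 0.0
```

```bash
python3 -c "
from h import *
c=shot('top','top5');cams(c)
rel(553.9,-421.2,100,-2.62+np.pi)"
```

```text
blue rect 411.9 -149.6 38.3 78.7 lobe yaw 2.222 origin [ 418.5 -158.4]
d [111.1 -13.1  31.9] rot [ 0.009 -0.004 -0.686] psi -0.165 at [ 441.9 -415.7  131.2] op 1.003 t 14.3
```

Emit:
play_rows(xyz=[[15, -2, 0], [40, -4, 0], [65, -8, 0], [90, -11, 0], [111, -13, 0], [111, -13, 10], [111, -13, 10], [111, -13, 10], [111, -13, 10], [111, -13, 10]], rot=[[0, 0, -0.1], [0, 0, -0.25], [0, 0, -0.4], [0, 0, -0.55], [0, 0, -0.686], [0, 0, -0.686], [0, 0, -0.686], [0, 0, -0.686], [0, 0, -0.686], [0, 0, -0.686]], grip=[1, 1, 1, 1, 1, 1, 1, 1, 1, 1])

```text
time_s: 15.55
eef_pos: [0.551, -0.4183, 0.1127]
eef_rot: [0.0, 0.966, 0.257, 0.0]
wrist_force: [0.8, -0.5, -0.2]
opening: 0.997
grasp_force: 0.0
```

```bash
cat >> h.py <<'E'
def wcam(fn,lo,hi):
    T=pose();c=shot('wrist',fn);np.save('pics/'+fn+'T',T)
    h=cv2.cvtColor(c['color'],cv2.COLOR_RGB2HSV)
    k,l,s,ce=cv2.connectedComponentsWithStats(cv2.inRange(h,lo,hi));i=1+np.argmax(s[1:,4]);print(s[i])
    cs,_=cv2.findContours((l==i).astype(np.uint8),cv2.RETR_CCOMP,cv2.CHAIN_APPROX_NONE)
    for q in sorted(cs,key=len)[::-1][:3]:
        if len(q)<20: continue
        w=np.array([wpt(c,T,*p,13) for p in q[:,0]],np.float32);print(len(q),cv2.minAreaRect(w))
    rel(0,0,0)
YEL=((18,90,60),(38,255,255));BLU=((100,130,60),(122,255,255))
E
python3 -c "
from h import *
wcam('w5',*YEL)"
```

```text
[ 272  202   92  117 8583]
334 ((545.8595581054688, -424.8299865722656), (79.49645233154297, 56.94618225097656), 29.736019134521484)
99 ((558.0982055664062, -417.78790283203125), (17.05990982055664, 24.58819580078125), 29.77409553527832)
26 ((520.8555297851562, -438.90594482421875), (6.809605121612549, 6.468823432922363), 71.83354949951172)
d [-270.2 -636.9  112.3] rot [ 0. -0. -0.] psi 0.52 at [ 551.  -418.3  112.6] op 1.001 t 15.6
```

View pics/w5.png

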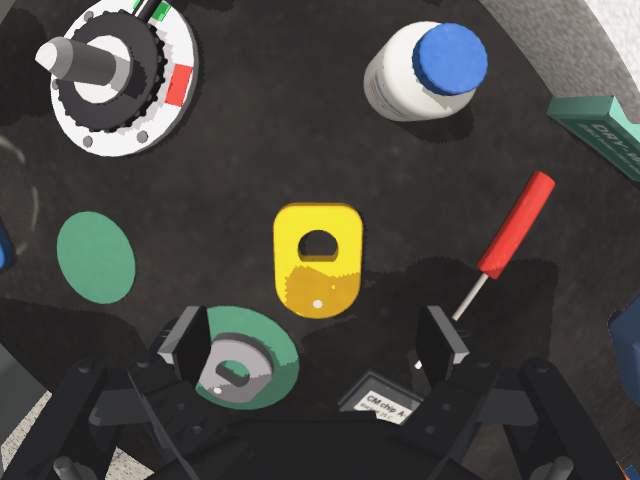

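The wrist view shows the yellow cam dot up at (317,255), lobe down. The disc lies on the large mat, and the collar arm is at green.

Emit:
play_rows(xyz=[[-1.5, 3.2, 25], [-1.5, 3.2, 60], [-1.5, 3.2, 85], [-1.5, 3.2, 92], [-1.5, 3.2, 92], [-1.5, 3.2, 92], [-1.5, 3.2, 92], [-1.5, 3.2, 92], [-1.5, 3.2, 92], [-1.5, 3.2, 92]], rot=[[0, 0, 0], [0, 0, 0], [0, 0, 0], [0, 0, 0], [0, 0, 0], [0, 0, 0], [0, 0, 0], [0, 0, 0], [0, 0, 0], [0, 0, 0]], grip=[1, 1, 1, 1, 0.3, 0.3, 0.3, 0.3, 0.3, 0.3])

```text
time_s: 16.85
eef_pos: [0.5522, -0.4224, 0.0218]
eef_rot: [0.001, 0.966, 0.257, 0.001]
wrist_force: [-0.9, 0.1, 5.7]
opening: 0.633
grasp_force: 63.7
```

```bash
python3 -c "
from h import *
rel(588.1,-244.8,128,-.165);rel(552,-421,128)"
```

```text
d [ 119.6 -135.9 -106.4] rot [ 0.002 -0.001  0.686] psi 0.521 at [ 552.2 -422.4   21.8] op 0.633 t 16.85
d [   0.6   -1.1 -106.2] rot [ 0.002 -0.001 -0.   ] psi 0.521 at [ 552.2 -422.4   21.8] op 0.633 t 16.85
```

Emit:
play_rows(xyz=[[0, 0, -15], [0, 0, -45], [0, 0, -85], [0, 0, -108], [20, -23, -108], [45, -52, -108], [70, -80, -108], [95, -108, -108], [113, -129, -108], [120, -136, -108]], rot=[[0, 0, 0], [0, 0, 0], [0, 0, 0], [0, 0, 0.08], [0, 0, 0.2], [0, 0, 0.34], [0, 0, 0.48], [0, 0, 0.6], [0, 0, 0.686], [0, 0, 0.686]], grip=[0.3, 0.3, 0.3, 0.3, 0.3, 0.3, 0.3, 0.3, 0.3, 0.3])

```text
time_s: 18.1
eef_pos: [0.588, -0.2422, 0.1287]
eef_rot: [-0.0, 0.997, -0.081, -0.0]
wrist_force: [-0.1, 0.2, -0.9]
opening: 0.631
grasp_force: 63.3
```

```bash
python3 -c "
from h import *
for _ in range(4): vision.camera('top')
T=pose();c=shot('wrist','w6');np.save('pics/w6T',T);print(readout.get_obs()['opening'])
rel(588.1,-244.8,128,-.165)"
```

```text
0.6335544644604777
d [ 0.3 -0.4  0.5] rot [ 0.001 -0.    -0.   ] psi -0.165 at [ 587.7 -245.1  128.5] op 0.634 t 18.35
```

View pics/w6.png

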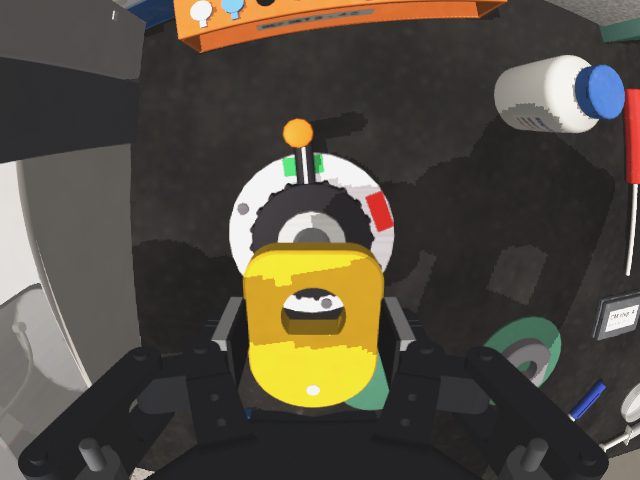

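The held cam (u 244–383, bore about 282–345 × 289–310) is dot up with its lobe towards the camera bottom. The collar arm straddles green. I'll check where the bore is against the shaft.

```bash
cat >> h.py <<'E'
def bore(fn,lo,hi,ztop):
    c=dict(np.load(f'pics/{fn}.npz'));T=np.load(f'pics/{fn}T.npy')
    h=cv2.cvtColor(c['color'],cv2.COLOR_RGB2HSV);m=cv2.inRange(h,lo,hi)
    cs,_=cv2.findContours(m,cv2.RETR_CCOMP,cv2.CHAIN_APPROX_NONE)
    o=max(cs,key=cv2.contourArea)[:,0]
    d=np.array([-.9865,.1638]);e=np.array([-.1638,-.9865]);C=np.array([593,-245.6])
    F=lambda q:np.array([((w-C)@d,(w-C)@e) for w in[wpt(c,T,*p,ztop) for p in q]])
    w=F(o);print('outer x',w[:,0].min(),w[:,0].max(),'y',w[:,1].min(),w[:,1].max(),'yaw off rect',cv2.minAreaRect(w.astype(np.float32)))
    # bore upper rim: arc half of the hole
    for q in cs:
        if q is not o and 30<len(q)<400 and cv2.contourArea(q)>300:
            w=F(q[:,0]);print('hole x',w[:,0].min(),w[:,0].max(),'y',w[:,1].min(),w[:,1].max())
E
python3 -c "
from h import *
bore('w6',(18,90,40),(38,255,255),121.5)
c=dict(np.load('pics/w6.npz'));T=np.load('pics/w6T.npy')
print(base(c,T,312,233))
for n,p in dict(l=(282,303,121.5),r=(345,303,121.5),t=(313,289,121.5),f=(313,310,121.5),green=(303,165,12),red=(380,212,12),post=(298,133,85)).items():
    w=wpt(c,T,*p);v=w-[593,-245.6];print(n,v@[-.9865,.1638],v@[-.1638,-.9865],np.arctan2(v[1],v[0]))
"
```

```text
outer x -29.92439330675501 49.39920466157354 y -27.10170278140646 28.295237826132475 yaw off rect ((9.707897186279297, 0.5618553161621094), (55.21717834472656, 79.43222045898438), 89.6671142578125)
hole x -11.917709509741933 2.125049198080128 y -11.39279580842409 12.930671078357971
hole x -74.24770705443385 -64.76512418699855 y -9.264948933945455 -0.6024466152025401
(array([ 592.49035775, -245.71196637]), np.float64(55.052534662156056), 41)
l -5.007654665466971 -11.334136655541485 0.9902247987411016
r -5.003876569594971 13.279513162344633 -1.3749786264268145
t -11.07676313095711 0.7763823400573793 -0.23451704635648518
f -1.9800951259949209 0.7763839433777171 -0.5382129697749074
green -48.230107672130785 -5.657325799958995 -0.04777534139882403
red -17.36018359179442 45.45185921628274 -1.3704898339365144
post -69.205959388511 -5.859761614526342 -0.08007053770130522
```

Emit:
play_rows(xyz=[[-0.5, -0.5, 10], [-0.5, -0.5, 20], [-0.5, -0.5, 28], [-0.5, -0.5, 34], [-0.5, -0.5, 40], [-0.5, -0.5, 46], [-0.5, -0.5, 52], [-0.5, -0.5, 58], [-0.5, -0.5, 64], [-0.5, -0.5, 70]], rot=[[0, 0, 0], [0, 0, 0], [0, 0, 0], [0, 0, 0], [0, 0, 0], [0, 0, 0], [0, 0, 0], [0, 0, 0], [0, 0, 0], [0, 0, 0]], grip=[0.3, 0.3, 0.3, 0.3, 0.3, 0.3, 0.3, 0.3, 0.3, 0.3])

```text
time_s: 19.6
eef_pos: [0.5884, -0.2438, 0.0587]
eef_rot: [0.0, 0.997, -0.083, 0.001]
wrist_force: [5.8, -1.5, 2.6]
opening: 0.633
grasp_force: 63.6
```

Emit:
play_rows(xyz=[[1, 0, 3], [1, 0, 7], [1, 0, 10], [1, 0, 11], [1, 0, 11], [1, 0, 11], [1, 0, 11], [1, 0, 11], [1, 0, 11], [1, 0, 11]], rot=[[0, 0, 0], [0, 0, 0], [0, 0, 0], [0, 0, 0], [0, 0, 0], [0, 0, 0], [0, 0, 0], [0, 0, 0], [0, 0, 0], [0, 0, 0]], grip=[0.3, 0.3, 0.3, 0.3, 0.3, 0.3, 1, 1, 1, 1])

```text
time_s: 20.85
eef_pos: [0.5879, -0.2433, 0.0465]
eef_rot: [-0.0, 0.997, -0.083, -0.001]
wrist_force: [-0.2, 0.3, 0.1]
opening: 1.002
grasp_force: 0.0
```

Emit:
play_rows(xyz=[[0, 0, -10], [0, 0, -30], [0, 0, -60], [0, 0, -90], [0, 0, -110], [0, 0, -110], [0, 0, -110], [0, 0, -110], [0, 0, -110], [0, 0, -110]], rot=[[0, 0, 0], [0, 0, 0], [0, 0, 0], [0, 0, 0], [0, 0, 0], [0, 0, 0], [0, 0, 0], [0, 0, 0], [0, 0, 0], [0, 0, 0]], grip=[1, 1, 1, 1, 1, 1, 1, 1, 1, 1])

```text
time_s: 22.1
eef_pos: [0.5882, -0.2434, 0.1566]
eef_rot: [-0.0, 0.997, -0.083, -0.0]
wrist_force: [0.2, -0.2, -0.4]
opening: 1.002
grasp_force: 0.0
```

```bash
python3 -c "
from h import *
T=pose();c=shot('wrist','w7');np.save('pics/w7T',T)
bore('w7',(18,90,40),(38,255,255),43)
E=T@c['hand_eye']
# depth height check of the cam's top
h=cv2.cvtColor(c['color'],cv2.COLOR_RGB2HSV);m=cv2.inRange(h,(18,90,40),(38,255,255));m=cv2.erode(m,np.ones((5,5)))
v,u=np.nonzero(m);z=c['depth'][v,u];K=c['camera_matrix'];p=np.c_[u-K[0,2],v-K[1,2]];r=np.hypot(*p.T);a=r/K[0,0]
X=np.c_[p/r[:,None]*np.tan(a)[:,None],np.ones(len(u))]*z[:,None];W=X@E[:3,:3].T+E[:3,3];print('top z',np.percentile(W[:,2],[5,25,50,75,95]))
rel(408.6,-164.5,150,2.5-np.pi);cams(vision.camera('top'))"
```

```text
outer x -28.431875855252013 51.093910684819384 y -29.028248544658446 27.678465476092104 yaw off rect ((11.33376693725586, -0.6755561828613281), (56.71154022216797, 79.51747131347656), 89.97575378417969)
hole x -28.431875855252013 51.093910684819384 y -29.028248544658446 27.678465476092104
hole x -11.732498876924515 20.511721586489436 y -14.394541305140699 13.969046119367535
hole x -76.60999249263773 -61.933304375998205 y -14.631477783822161 -0.7924028919572557
top z [0.04146337 0.04217129 0.04263529 0.04313418 0.04443106]
d [-190.2  -48.3    7. ] rot [-0.     0.001  0.476] psi -0.165 at [ 588.3 -243.4  156.8] op 1.0 t 22.15Traceback (most recent call last):
  File "<string>", line 10, in <module>
    rel(408.6,-164.5,150,2.5-np.pi);cams(vision.camera('top'))
                                    ~~~~^^^^^^^^^^^^^^^^^^^^^^
  File "h.py", line 24, in cams
    if wd[q>33].max()>wd[q<-33].max(): d=-d
       ~~~~~~~~~~~~^^
    return umr_maximum(a, axis, None, out, keepdims, initial, where)
ValueError: zero-size array to reduction operation maximum which has no identity
```

Emit:
play_rows(xyz=[[-20, -5, 0], [-45, -11, 0], [-75, -19, 0], [-105, -27, 0], [-135, -34, 0], [-165, -42, 0], [-190, -48, 0], [-190, -48, 20], [-190, -48, 30], [-190, -48, 30]], rot=[[0, 0, 0.05], [0, 0, 0.12], [0, 0, 0.2], [0, 0, 0.3], [0, 0, 0.4], [0, 0, 0.476], [0, 0, 0.476], [0, 0, 0.476], [0, 0, 0.476], [0, 0, 0.476]], grip=[1, 1, 1, 1, 1, 1, 1, 1, 1, 1])

```text
time_s: 23.45
eef_pos: [0.4087, -0.1647, 0.1267]
eef_rot: [-0.0, 0.949, -0.315, -0.001]
wrist_force: [-0.1, -0.1, 0.1]
opening: 1.0
grasp_force: 0.0
```

```bash
python3 -c "
from h import *
for _ in range(2): vision.camera('wrist')
wcam('w8',*BLU)"
```

```text
[ 268  206   84  109 7230]
309 ((400.3992004394531, -156.5667724609375), (55.78079605102539, 78.9930191040039), 53.65750503540039)
96 ((411.9108581542969, -164.93020629882812), (26.269123077392578, 18.027664184570312), 55.59921646118164)
29 ((377.4703369140625, -139.81594848632812), (8.23917007446289, 7.42633056640625), 5.257338047027588)
d [-427.   112.4  127.5] rot [-0.    -0.001  0.   ] psi -0.641 at [ 409.4 -165.2  127.7] op 0.999 t 23.6
```

View pics/w8.png

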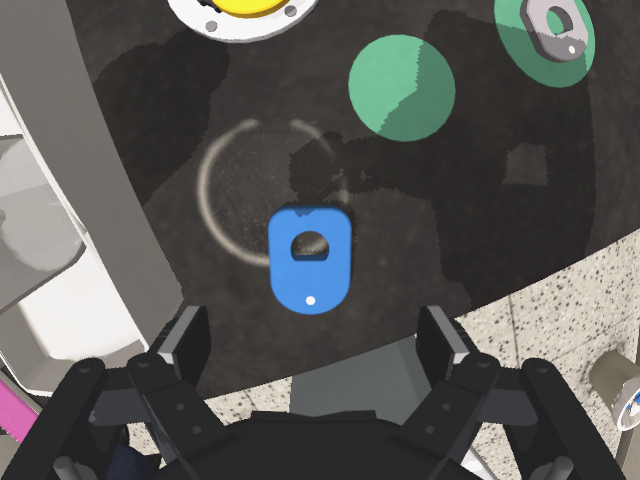

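The wrist view shows the blue cam dot up at (310,260), clear for the fingers; the tray wall is well left of them.

Emit:
play_rows(xyz=[[-6, -1.6, 25], [-6, -1.6, 60], [-6, -1.6, 90], [-6, -1.6, 104], [-6, -1.6, 107], [-6, -1.6, 107], [-6, -1.6, 107], [-6, -1.6, 107], [-6, -1.6, 107], [-6, -1.6, 107]], rot=[[0, 0, -0.006], [0, 0, -0.006], [0, 0, -0.006], [0, 0, -0.006], [0, 0, -0.006], [0, 0, -0.006], [0, 0, -0.006], [0, 0, -0.006], [0, 0, -0.006], [0, 0, -0.006]], grip=[1, 1, 1, 1, 1, 0.3, 0.3, 0.3, 0.3, 0.3])

```text
time_s: 24.85
eef_pos: [0.4059, -0.1607, 0.0218]
eef_rot: [0.0, 0.95, -0.312, 0.001]
wrist_force: [-1.7, 1.4, 8.1]
opening: 0.631
grasp_force: 62.1
```

```bash
python3 -c "
from h import *
rel(588.1,-244.8,128,-.165)"
```

```text
d [ 196.8  -40.4 -105.7] rot [ 0.001 -0.002 -0.47 ] psi -0.635 at [ 405.9 -160.7   21.8] op 0.631 t 24.85
```

Emit:
play_rows(xyz=[[0, 0, -25], [0, 0, -65], [0, 0, -109], [30, -6, -109], [65, -13, -109], [100, -20, -109], [135, -28, -109], [168, -34, -109], [190, -39, -109], [196, -40, -109]], rot=[[0, 0, 0], [0, 0, 0], [0, 0, -0.05], [0, 0, -0.12], [0, 0, -0.2], [0, 0, -0.28], [0, 0, -0.36], [0, 0, -0.43], [0, 0, -0.47], [0, 0, -0.47]], grip=[0.3, 0.3, 0.3, 0.3, 0.3, 0.3, 0.3, 0.3, 0.3, 0.3])

```text
time_s: 26.1
eef_pos: [0.5875, -0.2446, 0.1298]
eef_rot: [0.0, 0.997, -0.083, 0.0]
wrist_force: [-0.1, -0.5, -1.2]
opening: 0.63
grasp_force: 64.8
```

```bash
python3 -c "
from h import *
for _ in range(4): vision.camera('top')
T=pose();c=shot('wrist','w9');np.save('pics/w9T',T)
bore('w9',(100,110,40),(122,255,255),T[2,3]*1000-7)
rel(588.1,-244.8,128,-.165)"
```

```text
outer x -26.986897503775307 51.58844762521085 y -27.464395932561928 27.249570904552698 yaw off rect ((12.301410675048828, -0.11459159851074219), (54.63606262207031, 78.58447265625), 89.85965728759766)
hole x 54.683490233225115 83.05872131784797 y 152.30486749543087 175.2366849134491
hole x -9.743001445607966 5.225970107464467 y -12.248382954042668 12.119309639264815
hole x -109.79574282047554 -84.81904523676414 y 107.84324779965978 139.0474469217198
hole x -122.81125362275458 -111.23884317509773 y -69.46783309086105 -49.900483193399126
d [2.5 0.7 1.3] rot [-0.     0.001 -0.001] psi -0.166 at [ 585.8 -243.7  129.3] op 0.629 t 26.35
```

Emit:
play_rows(xyz=[[2.5, 0, 8], [2.5, 0, 18], [2.5, 0, 25], [2.5, 0, 30], [2.5, 0, 35], [2.5, 0, 40], [2.5, 0, 45], [2.5, 0, 50], [2.5, 0, 55], [2.5, 0, 58]], rot=[[0, 0, 0], [0, 0, 0], [0, 0, 0], [0, 0, 0], [0, 0, 0], [0, 0, 0], [0, 0, 0], [0, 0, 0], [0, 0, 0], [0, 0, 0]], grip=[0.3, 0.3, 0.3, 0.3, 0.3, 0.3, 0.3, 0.3, 0.3, 0.3])

```text
time_s: 27.6
eef_pos: [0.589, -0.2445, 0.071]
eef_rot: [-0.0, 0.997, -0.082, -0.0]
wrist_force: [-0.1, 1.1, -1.6]
opening: 0.629
grasp_force: 64.9
```

Emit:
play_rows(xyz=[[0, 0, 3], [0, 0, 6], [0, 0, 9], [0, 0, 10], [0, 0, 10], [0, 0, 10], [0, 0, 10], [0, 0, 10], [0, 0, 10], [0, 0, 10]], rot=[[0, 0, 0], [0, 0, 0], [0, 0, 0], [0, 0, 0], [0, 0, 0], [0, 0, 0], [0, 0, 0], [0, 0, 0], [0, 0, 0], [0, 0, 0]], grip=[0.3, 0.3, 0.3, 0.3, 0.3, 0.3, 1, 1, 1, 1])

```text
time_s: 28.85
eef_pos: [0.5889, -0.2445, 0.0609]
eef_rot: [-0.0, 0.997, -0.083, -0.0]
wrist_force: [0.1, -0.5, 0.2]
opening: 1.0
grasp_force: 0.0
```

Emit:
play_rows(xyz=[[0, 0, -10], [0, 0, -30], [0, 0, -60], [0, 0, -90], [0, 0, -95], [0, 0, -95], [0, 0, -95], [0, 0, -95], [0, 0, -95], [0, 0, -95]], rot=[[0, 0, 0], [0, 0, 0], [0, 0, 0], [0, 0, 0], [0, 0, 0], [0, 0, 0], [0, 0, 0], [0, 0, 0], [0, 0, 0], [0, 0, 0]], grip=[1, 1, 1, 1, 1, 1, 1, 1, 1, 1])

```text
time_s: 30.1
eef_pos: [0.5889, -0.2445, 0.1559]
eef_rot: [-0.0, 0.997, -0.083, -0.0]
wrist_force: [-0.3, 0.3, 0.0]
opening: 1.0
grasp_force: 0.0
```

```bash
cat >> h.py <<'E'
def topz(fn,lo,hi):
    c=dict(np.load(f'pics/{fn}.npz'));T=np.load(f'pics/{fn}T.npy');E=T@c['hand_eye']
    h=cv2.cvtColor(c['color'],cv2.COLOR_RGB2HSV);m=cv2.erode(cv2.inRange(h,lo,hi),np.ones((5,5)))
    k,l,s,_=cv2.connectedComponentsWithStats(m);v,u=np.nonzero(l==1+np.argmax(s[1:,4]))
    z=c['depth'][v,u];K=c['camera_matrix'];p=np.c_[u-K[0,2],v-K[1,2]];r=np.hypot(*p.T);a=r/K[0,0]
    W=np.c_[p/r[:,None]*np.tan(a)[:,None],np.ones(len(u))]*z[:,None]@E[:3,:3].T+E[:3,3];print('top z',np.percentile(W[:,2],[5,25,50,75,95]).round(4),len(u))
E
python3 -c "
from h import *
T=pose();c=shot('wrist','w10');np.save('pics/w10T',T)
bore('w10',(100,110,40),(122,255,255),56);topz('w10',(100,110,40),(122,255,255))
rel(438.9,-411.9,120,-.165)"
```

```text
outer x -28.028809436136868 50.04846655128863 y -27.59189754859093 28.341052097791525 yaw off rect ((11.011268615722656, 0.37283897399902344), (55.93608856201172, 78.07230377197266), 89.9865951538086)
hole x -28.028809436136868 50.04846655128863 y -27.59189754859093 28.341052097791525
hole x -12.826129206032542 16.40716380685749 y -13.922064446825628 13.47295665567454
hole x -128.47299965974793 -92.53742897478111 y 158.84649008546182 203.74234193943656
hole x -156.7365086676906 -136.1788524913184 y -105.57577811613099 -76.37983553280114
top z [0.0545 0.0552 0.0556 0.056  0.0566] 6270
d [-120.5  189.8   36. ] rot [-0.  0. -0.] psi -0.165 at [ 589.  -244.5  156. ] op 1.003 t 30.15
```

Emit:
play_rows(xyz=[[-15, 23, 0], [-38, 59, 0], [-61, 95, 0], [-84, 131, 0], [-105, 165, 0], [-120, 190, 0], [-120, 190, 20], [-120, 190, 30], [-120, 190, 30], [-120, 190, 30]], rot=[[0, 0, 0], [0, 0, 0], [0, 0, 0], [0, 0, 0], [0, 0, 0], [0, 0, 0], [0, 0, 0], [0, 0, 0], [0, 0, 0], [0, 0, 0]], grip=[1, 1, 1, 1, 1, 1, 1, 1, 1, 1])

```text
time_s: 31.4
eef_pos: [0.4401, -0.4115, 0.1263]
eef_rot: [-0.0, 0.997, -0.082, -0.0]
wrist_force: [-1.0, 0.1, -0.3]
opening: 0.999
grasp_force: 0.0
```

```bash
python3 -c "
from h import *
for _ in range(2): vision.camera('wrist')
T=pose();c=shot('wrist','w11');np.save('pics/w11T',T)
rel(438.9,-411.9,120,-.165)"
```

```text
d [-1.1 -0.1  6.8] rot [ 0.001 -0.001  0.001] psi -0.164 at [ 440.  -412.1  126.8] op 1.006 t 31.55
```

View pics/w11.png

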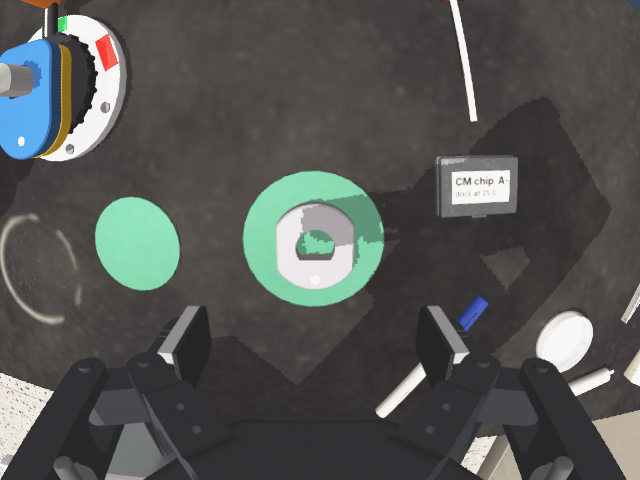

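The disc lies on the large mat, its sides at u 276 and 355, its ends at v 204 and 289, its dot at (315,280).

```bash
python3 -c "
from h import *
c=dict(np.load('pics/w11.npz'));T=np.load('pics/w11T.npy')
for p in ((276,247),(355,247),(315,204),(315,289),(315,280)):
    w=wpt(c,T,*p,16);v=w-T[:2,3]*1000;print(w.round(1),'tool',(v@T[:2,0]).round(1),(v@T[:2,1]).round(1))"
```

```text
[ 444.  -388.5] tool 0.0 -23.9
[ 435.5 -440.2] tool -0.0 28.5
[ 468.4 -418.7] tool 28.9 1.9
[ 409.8 -409.1] tool -30.4 2.0
[ 416.5 -410.2] tool -23.6 2.0
```

Emit:
play_rows(xyz=[[-1.2, 2, 25], [-1.2, 2, 60], [-1.2, 2, 90], [-1.2, 2, 102], [-1.2, 2, 104], [-1.2, 2, 104], [-1.2, 2, 104], [-1.2, 2, 104], [-1.2, 2, 104], [-1.2, 2, 104]], rot=[[0, 0, 0], [0, 0, 0], [0, 0, 0], [0, 0, 0], [0, 0, 0], [0, 0, 0], [0, 0, 0], [0, 0, 0], [0, 0, 0], [0, 0, 0]], grip=[1, 1, 1, 1, 1, 0.3, 0.3, 0.3, 0.3, 0.3])

```text
time_s: 32.8
eef_pos: [0.4388, -0.4152, 0.0242]
eef_rot: [0.001, 0.997, -0.083, 0.001]
wrist_force: [-0.3, 0.2, 6.8]
opening: 0.585
grasp_force: 62.9
```

```bash
python3 -c "
from h import *
rel(593.5,-245.5,132,-.165)"
```

```text
d [ 124.9 -192.6 -107.9] rot [ 0.002 -0.002 -0.   ] psi -0.165 at [ 438.8 -415.2   24.2] op 0.585 t 32.8
```

Emit:
play_rows(xyz=[[0, 0, -25], [0, 0, -65], [0, 0, -110], [15, -24, -110], [40, -62, -110], [67, -103, -110], [94, -145, -110], [114, -176, -110], [124, -191, -110], [125, -193, -110]], rot=[[0, 0, 0], [0, 0, 0], [0, 0, 0], [0, 0, 0], [0, 0, 0], [0, 0, 0], [0, 0, 0], [0, 0, 0], [0, 0, 0], [0, 0, 0]], grip=[0.3, 0.3, 0.3, 0.3, 0.3, 0.3, 0.3, 0.3, 0.3, 0.3])

```text
time_s: 34.05
eef_pos: [0.5932, -0.2438, 0.1324]
eef_rot: [0.0, 0.997, -0.082, -0.0]
wrist_force: [-0.4, -1.1, 0.0]
opening: 0.586
grasp_force: 62.6
```

```bash
python3 -c "
from h import *
for _ in range(4): vision.camera('top')
T=pose();c=shot('wrist','w12');np.save('pics/w12T',T)
rel(593.5,-245.5,132,-.165)"
```

```text
d [ 1.3 -0.2  0.3] rot [ 0.     0.    -0.002] psi -0.167 at [ 592.2 -245.5  132.3] op 0.586 t 34.3
```

View pics/w12.png

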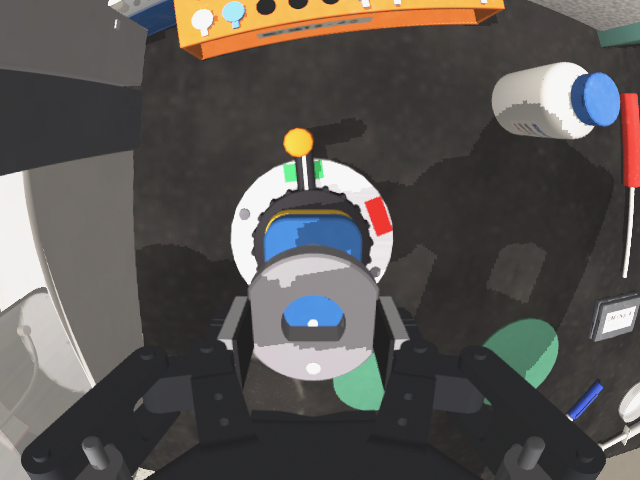

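```bash
python3 -c "
from h import *
c=dict(np.load('pics/w12.npz'));T=np.load('pics/w12T.npy')
for n,p in dict(l=(249,305,125.5),r=(378,305,125.5),dot=(313,369,125.5),bot=(313,380,125.5),bl=(282,312,125.5),br=(345,312,125.5),top=(313,295.5,125.5),flat=(313,322,125.5)).items():
    w=wpt(c,T,*p);v=w-[593,-245.6];print(n,v@[-.9865,.1638],v@[-.1638,-.9865])"
```

```text
l -8.484003993785016 -24.565416693280543
r -8.362281161969598 26.26278377494371
dot 22.374028143149545 0.5753949287788984
bot 28.481387605846088 0.5608034349685722
bl -5.554488233969071 -11.576445903890576
br -5.494787667558594 13.256323477783624
top -12.812239841493055 0.6598177079669045
flat -1.061534058348067 0.6315490646090368
```

Emit:
play_rows(xyz=[[0, -0.5, 8], [0, -0.5, 16], [0, -0.5, 22], [0, -0.5, 26], [0, -0.5, 30], [0, -0.5, 34], [0, -0.5, 38], [0, -0.5, 42], [0, -0.5, 46], [0, -0.5, 48]], rot=[[0, 0, 0], [0, 0, 0], [0, 0, 0], [0, 0, 0], [0, 0, 0], [0, 0, 0], [0, 0, 0], [0, 0, 0], [0, 0, 0], [0, 0, 0]], grip=[0.3, 0.3, 0.3, 0.3, 0.3, 0.3, 0.3, 0.3, 0.3, 0.3])

```text
time_s: 35.55
eef_pos: [0.5929, -0.2436, 0.0839]
eef_rot: [-0.0, 0.997, -0.083, -0.0]
wrist_force: [-0.7, 0.1, -1.4]
opening: 0.584
grasp_force: 62.6
```

Emit:
play_rows(xyz=[[0, 0, 3], [0, 0, 6], [0, 0, 9], [0, 0, 10], [0, 0, 10], [0, 0, 10], [0, 0, 10], [0, 0, 10], [0, 0, 10], [0, 0, 10]], rot=[[0, 0, 0], [0, 0, 0], [0, 0, 0], [0, 0, 0], [0, 0, 0], [0, 0, 0], [0, 0, 0], [0, 0, 0], [0, 0, 0], [0, 0, 0]], grip=[0.3, 0.3, 0.3, 0.3, 0.3, 0.3, 1, 1, 1, 1])

```text
time_s: 36.8
eef_pos: [0.5929, -0.2437, 0.0739]
eef_rot: [-0.0, 0.997, -0.083, -0.0]
wrist_force: [-0.4, 0.3, 0.9]
opening: 0.999
grasp_force: 0.0
```

Emit:
play_rows(xyz=[[0, 0, -10], [0, 0, -30], [0, 0, -60], [0, 0, -80], [0, 0, -80], [0, 0, -80], [0, 0, -80], [0, 0, -80], [0, 0, -80], [0, 0, -80]], rot=[[0, 0, 0], [0, 0, 0], [0, 0, 0], [0, 0, 0], [0, 0, 0], [0, 0, 0], [0, 0, 0], [0, 0, 0], [0, 0, 0], [0, 0, 0]], grip=[1, 1, 1, 1, 1, 0.4, 0.4, 0.4, 0.4, 0.4])

```text
time_s: 38.05
eef_pos: [0.593, -0.2437, 0.1541]
eef_rot: [-0.0, 0.997, -0.083, -0.0]
wrist_force: [-0.7, 0.1, -0.4]
opening: 0.398
grasp_force: 0.0
```

```bash
python3 -c "
from h import *
T=pose();c=shot('wrist','w13');np.save('pics/w13T',T)
a=cv2.resize(c['color'][80:380,160:480],None,fx=2,fy=2,interpolation=cv2.INTER_CUBIC)[...,::-1]
cv2.imwrite('pics/w13c.png',a)
E=T@c['hand_eye'];K=c['camera_matrix']
V,U=np.mgrid[0:480,0:640];p=np.stack([U-K[0,2],V-K[1,2]],-1);r=np.hypot(p[...,0],p[...,1]);a=r/K[0,0]
X=np.concatenate([p/r[...,None]*np.tan(a)[...,None],np.ones((480,640,1))],-1)*c['depth'][...,None];W=(X@E[:3,:3].T+E[:3,3])*1000
rr=np.hypot(W[...,0]-593,W[...,1]+245.6);s=(rr>16)&(rr<26)&(W[...,2]>30)&(W[...,2]<84);print(np.percentile(W[s][:,2],[5,25,50,75,95]))
d=W[s]-[593,-245.6,0];u=d@[-.9865,.1638,0];v=d@[-.1638,-.9865,0]
print(np.linalg.lstsq(np.c_[u,v,np.ones(len(u))],d[:,2],rcond=None)[0])
"
```

```text
[67.56468167 68.16064318 68.60503127 69.02162604 69.63978326]
[ 2.18145917e-03 -1.54559878e-03  6.85873745e+01]
```

View pics/w13c.png

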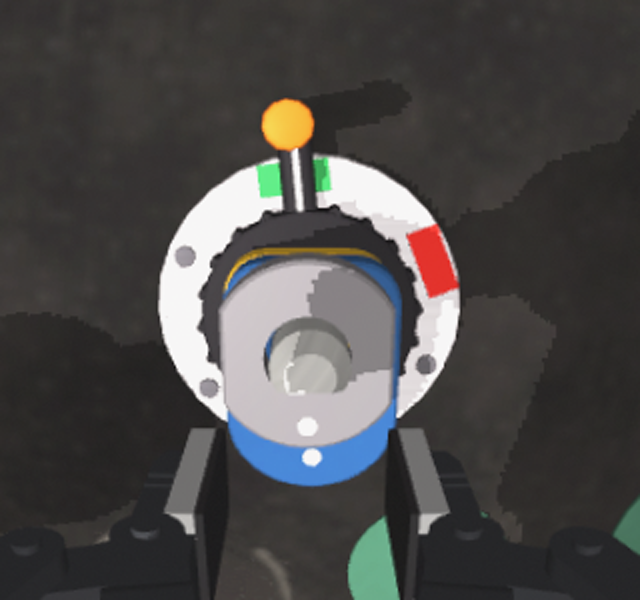

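The disc is flat on the stack with its dot at crop (307,427), and its top is at 68.6 mm (69 expected). Next I'll grip the post and turn it to red.

Emit:
play_rows(xyz=[[25, -1, 0], [55, -3, 0], [70, -4, 0], [70, -4, 30], [70, -4, 65], [70, -4, 85], [70, -4, 85], [70, -4, 85], [70, -4, 85], [70, -4, 85]], rot=[[0, 0, -0.04], [0, 0, -0.08], [0, 0, -0.08], [0, 0, -0.08], [0, 0, -0.08], [0, 0, -0.08], [0, 0, -0.08], [0, 0, -0.08], [0, 0, -0.08], [0, 0, -0.08]], grip=[0.4, 0.4, 0.4, 0.4, 0.4, 0.4, 0.4, 0.05, 0.05, 0.05])

```text
time_s: 39.35
eef_pos: [0.6638, -0.2518, 0.0711]
eef_rot: [0.001, 0.999, -0.043, 0.001]
wrist_force: [1.0, -0.5, 4.1]
opening: 0.15
grasp_force: 58.4
```

```bash
python3 -c "
from h import *
T=pose();o=readout.get_obs();print(o['wrist_force'],o['opening'],o['grasp_force']);rel(0,0,0)
C=np.array([593,-245.4]);p=T[:3,3]*1000;v=p[:2]-C;b=np.arctan2(v[1],v[0]);v=70*np.array([np.cos(b),np.sin(b)]);print('bearing',b)
D=-1.358-b
for k in range(1,10):
    a=D*k/9;M=np.array([[np.cos(a),-np.sin(a)],[np.sin(a),np.cos(a)]])
    e=M@v-v;print([round(float(e@T[:2,0]),1),round(float(e@T[:2,1]),1),0],[0,0,round(-a,3)])
"
```

```text
[ 1.00933863 -0.52680703  4.11438945] 0.14951049710549894 58.44307601451874
d [-683.  -194.5   69. ] rot [ 0.001 -0.003 -0.   ] psi -0.085 at [ 663.8 -251.8   71.1] op 0.15 t 39.35
bearing -0.09066381861678764
[-0.7, 9.8, 0] [0, 0, np.float64(0.141)]
[-2.9, 19.4, 0] [0, 0, np.float64(0.282)]
[-6.3, 28.7, 0] [0, 0, np.float64(0.422)]
[-11.0, 37.3, 0] [0, 0, np.float64(0.563)]
[-16.9, 45.2, 0] [0, 0, np.float64(0.704)]
[-23.8, 52.2, 0] [0, 0, np.float64(0.845)]
[-31.7, 58.2, 0] [0, 0, np.float64(0.986)]
[-40.3, 63.0, 0] [0, 0, np.float64(1.127)]
[-49.4, 66.5, 0] [0, 0, np.float64(1.267)]
```

Emit:
play_rows(xyz=[[-0.7, 9.8, 0], [-2.9, 19.4, 0], [-6.3, 28.7, 0], [-11, 37.3, 0], [-16.9, 45.2, 0], [-23.8, 52.2, 0], [-31.7, 58.2, 0], [-40.3, 63, 0], [-49.4, 66.5, 0], [-49.4, 66.5, 0]], rot=[[0, 0, 0.141], [0, 0, 0.282], [0, 0, 0.422], [0, 0, 0.563], [0, 0, 0.704], [0, 0, 0.845], [0, 0, 0.986], [0, 0, 1.127], [0, 0, 1.267], [0, 0, 1.267]], grip=[0.05, 0.05, 0.05, 0.05, 0.05, 0.05, 0.05, 0.05, 0.05, 0.05])

```text
time_s: 40.6
eef_pos: [0.6079, -0.3142, 0.0711]
eef_rot: [0.0, 0.779, -0.626, 0.001]
wrist_force: [-2.0, -0.8, 5.2]
opening: 0.144
grasp_force: 58.7
```

```bash
python3 -c "
from h import *
for _ in range(3): vision.camera('top')
p=pose()[:3,3]*1000;v=p[:2]-[593,-245.4];o=readout.get_obs();print(o['wrist_force'],np.hypot(*v),np.arctan2(v[1],v[0]),o['opening']);rel(0,0,0)"
```

```text
[-2.59152314 -0.6824943   5.94549917] 70.40204192225556 -1.3529933883304954 0.14552084633174023
d [-439.   525.4   69.9] rot [-0.001 -0.002  0.   ] psi -1.352 at [ 608.2 -314.1   71.1] op 0.146 t 40.75
```

Bearing −1.353 against a target of −1.358. Releasing and checking.

Emit:
play_rows(xyz=[[0, 0, 0], [0, 0, 0], [0, 0, 0], [0, 0, 0], [0, 0, -20], [0, 0, -60], [0, 0, -110], [-10, 0, -130], [-20, 0, -130], [-20, 0, -130]], rot=[[0, 0, 0], [0, 0, 0], [0, 0, 0], [0, 0, 0], [0, 0, 0], [0, 0, 0], [0, 0, 0], [0, 0, 0], [0, 0, 0], [0, 0, 0]], grip=[0.4, 0.4, 0.4, 0.4, 0.4, 0.4, 0.4, 0.4, 0.4, 0.4])

```text
time_s: 42.0
eef_pos: [0.6025, -0.2921, 0.1975]
eef_rot: [0.0, 0.78, -0.625, -0.002]
wrist_force: [-0.8, 0.6, -0.3]
opening: 0.402
grasp_force: 0.0
```

```bash
python3 -c "
from h import *
for _ in range(3): vision.camera('wrist')
T=pose();c=shot('wrist','w14');np.save('pics/w14T',T);rel(0,0,0)
h=cv2.cvtColor(c['color'],cv2.COLOR_RGB2HSV)
k,l,s,ce=cv2.connectedComponentsWithStats(cv2.inRange(h,(5,200,180),(18,255,255)))
for i in range(1,k):
    if s[i,4]>60: q=wpt(c,T,*ce[i],85);v=q-[593,-245.5];print(s[i],ce[i].round(),np.hypot(*v).round(1),np.arctan2(v[1],v[0]).round(3))
"
```

```text
d [-416.7  524.5  199.3] rot [0.002 0.002 0.   ] psi -1.352 at [ 602.9 -293.4  197.4] op 0.399 t 42.2
```

View pics/w14.png

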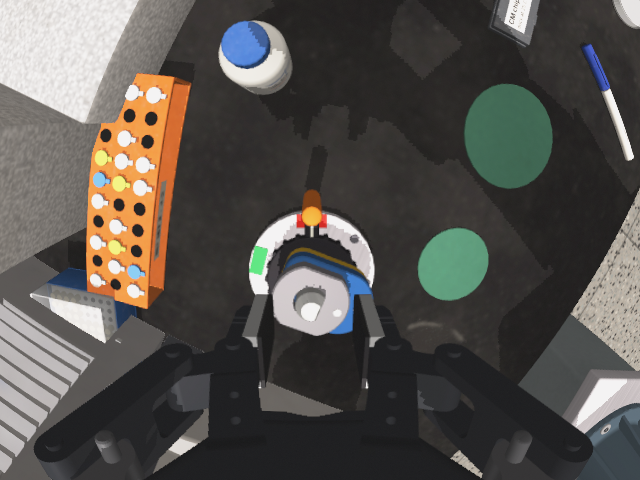

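The post at (312,216) is centred on the red mark, with red showing evenly on both sides. The stack is flat and the gripper is clear.

```bash
python3 -c "
from h import *
print(ctrl.hand_in())"
```

```text
the job is handed in; nothing more can be done
None
```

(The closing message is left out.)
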